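Take the finished die out of the guarded engraver and lock it up again

ROBOT

A 6-joint arm with a two-finger parallel gripper is mounted at the origin on the work surface. World frame = base frame: x ahead of the robot, y to its left, z up, the work surface at z = 0. Lengths are in m, angles in rad, forces in N, time in s.
With the tool pointing down it reaches from about 0.35 to 0.85 m from the base axis. Payload 8.1 kg.
Tool frame: the origin (TCP) lies midway between the tips of the shut fingers; the grasp point (between the pads) lies 19 mm behind it; x points along the fingers, y is the direction in which the jaws open and shut, and the axes are right-handed (so a half turn about x gives the same grasp; the last joint's range is limited). The gripper opens to 93 mm and grips with 3 to 60 N. Pads are 15 mm wide; open, the fingers measure 128 mm over their backs; the gripper's body (75 mm by 188 mm) begins 65 mm behind the grasp point.
Start: joints at [1.13, 0.13, 1.488, -0, 1.523, -0.085], TCP at [0.209, 0.562, 0.197] pointing down, gripper open.
Joint ranges: [-2.96, 2.96], [-0.89, 2.26], [0.02, 2.5], [-1.34, 4.48], [0, 2.73], [-2.66, 2.66]. Speed limits (rad/s): [2.39, 2.39, 2.79, 3.14, 3.14, 3.14].

INTERFACE

Orientations are given as a 3x3 rotation matrix whose columns are the frame's x, y, z axes.
In Python, from workcell import readout, eyes, robot gives the robot as it stands.
- The arm moves only by the tool step_arm, never from a script. Its argument "series" is a list that holds one entry, the list of rows, each a list of 7 numbers: the turn, a rotation vector about the tool's x, y, z in degrees, then the shift along the tool's x, y, z in m, then the closure, from 0 (fully open) to 1 (shut). A call has exactly 8 rows; each row is the pose to reach, as a shift and turn from the pose commanded when the call began, along the tool's axes at that moment; what a row does not reach only later rows make up. A row lasts 1/8 s, in which the tool goes at most 62.5 mm and 10.7 degrees, less where a joint would pass 70% of its speed; a pose out of reach is approached as far as the arm can. A call with a gripper value outside its range is refused whole. The fingers move at their own pace and stop on an object; the grip force is fixed at half the most. Time passes only in rows, so rows that repeat a pose let the fingers close, or fill a call up. It gives the time, the measured TCP pose, the force and the opening at its end, in the units of the state.
- readout.state(): the state, without advancing time (a new reading comes with each control period).
- eyes.snapshot(name): name is "scene" or "side" or "wrist"; returns (picture, depth): 420x560x3 uint8, red, green, blue; 420x560 float32, m along the optical axis (not along the pixel's ray), 0 where there is no reading.
- eyes.calibration(name): a dict with "fx", "fy", "cx", "cy" (pixels), "dist_coeffs" ([k1, k2, p1, p2, k3] as OpenCV has them; the pictures are not rectified), "T" (4x4, takes a point from camera to world coordinates); the wrist camera has in their place "hand_eye" (4x4, takes a point from camera to tool coordinates, whose origin is the TCP and whose axes are the tool frame's). Camera axes: x right, y up, looking along -z (the intrinsics and any distortion apply to the point x, -y, -z); pixel columns grow to the right and rows downward; lengths in m; the calibration is good to about 2 mm. A picture is of the moment at which its call begins: read the wrist's pose just before it. calibration takes no time and is no camera call.
- robot.close_job(): hands the job in, once; it reports no verdict.
The state is a dict: "clock": time; "joint_pos": joint angles; "joint_vel": joint speeds; "joint_torque": joint torques, N m; "tcp_pos": TCP position; "tool_rot": TCP orientation; "ft_force": force on the tool from outside, world axes, zero at the start; "moment": the same for the moment, N m; "gripper_width": opening from 0.0 (shut) to 1.0 (fully open).
Only numpy, scipy, OpenCV 4.12 (cv2) and the standard library are available. Lean on these libraries where they do the work, as an engineer would, in place of code of your own. Each camera call takes 0.05 s, during which the arm holds its last target. There are 200 camera calls.

TASK

Press the red push latch on the bench engraver to release its guard, slide the guard window fully open and set the brass-faced die from the bed down on the marble slab, brass side up. Then slide the guard fully shut and press the latch once more so that it stays down and the guard is locked. Push the guard and the latch gently but right to their stops, do not drop the die, and leave the maul, the bottle and the tool cup where they are.

Things in the scene. Friction and masses are not known exactly. Their poses are not given: they have to be found in the camera images.
- engraver: Grey bench engraver, fixed, 85 mm high, x -110 to 110, y -145 to 255 mm. Origin at bench level under the middle of the opening in its top; y = the way the guard slides OPEN, z up. Opening: x -90 to 60, y -85 to 85 mm; its dark bed is 40 mm above the bench. The open guard parks over the deck at y > 85. Guide strips along the long edges (|x| > 102 mm) reach 95 mm above the bench.
- guard (a joint): Guard travel, m, along engraver y: 0 = fully shut, 0.172 = fully open, rubber-faced stops at both. Clear window in an aluminium frame, 200 (x) by 180 (y) by 6 mm, top face 92.5 mm above the bench. Friction about 3.5 N plus 8 N per m/s; stays where left. Latch down: opens 2 to 3 mm at most. The latch bolt enters its hole only if the guard is within 1.5 mm of shut; pressed down with the guard open, it would be in its way.
- guard_tab (a point): Centre of the orange rubber-faced upright tab on the guard, for pushing it either way with closed fingers beside it: 60 mm along engraver x, 12 mm thick along y, 22 mm high, foot on the guard's top face (11 mm below this point). With the guard shut it is at x -15, y -60 mm in the engraver's frame; it moves with the guard.
- latch (a joint): Height of the red push latch, m: about 0.0015 = down, locked; about 0.0135 = up, guard free; -0.0068 = firm stop. Starts locked. Each press to the stop, then let go, changes the state (down to up in about 1 s, up to down); ending over 1 mm short of the stop may not. Before the stop it resists with only 1 to 4 N, then steeply more: press slowly until about 8 N is felt, lift off, look at its height.
- latch_top (a point): Centre of the top face of the latch's red head, 28 mm across, pressed straight down; at engraver x 85, y -115 mm, 113 mm above the bench when locked, about 125 mm when up. The yellow bridge beneath it (50 by 38 mm) has its top 100 mm above the bench.
- die_center (a point): Centre of the die: a wooden block with a brass plate on top, 34 mm along its x, 56 mm along its y, 36 mm high, 0.25 kg or so, loose. It lies brass side up on the engraver's bed (z axis up), its top 76 mm above the bench. Hold it across its 34 mm width.
- slab_top (a point): Middle of the upper face of the marble slab, fixed on the bench: 180 mm along its x, 150 mm along its y, 25 mm thick, this point 25 mm above the bench.
- maul: White turned maul standing upright on its head, 56 mm across, 166 mm tall; origin at the centre of its underside. Leave it alone.
- finish: Small clear bottle, 44 mm across, 100 mm tall; origin at the centre of its underside. Leave it alone.
- toolcup: Terracotta cup with tools in it, 64 mm across, about 150 mm tall with the tools; origin at the centre of its underside. Leave it alone.
Things that resemble listed ones, but are neither listed nor needed, are in the scene too. Of the things shaped like the part that bears slab_top, the marble one is meant.

How it is judged:
By the outcome, as a careful person would: the job done as asked, in the order asked, and still so for the second after the job is handed in, with the robot touching nothing.
It also fails if it takes over 72 s, if anything falls off the work surface, if the arm or the gripper's body presses on something with over 40 N, if the wrist force passes 120 N, or if a joint passes its speed limit or range.

## Working session

There is one attempt and no reset: what is moved stays moved. The work goes in short steps, Python scripts to look and compute and a tool call to move; the robot and the scene stay as the last step left them, time stands still between calls to the robot, and variables do not carry over. Pictures are saved under pics/ and viewed, about 8 in all and at most 12, crops included, and the job is handed in when it is done.

Besides the shell and the picture viewer there is one more tool, called after ">>>" by a JSON object that holds its "api" and its "payload". step_arm: Moves the arm, as the interface text tells. Its arguments: {"type":"object","properties":{"series":{"type":"array","items":{"type":"array","items":{"type":"array","items":{"type":"number"}}}}},"required":["series"]}

```bash
ls; mkdir -p pics; cat > h.py <<'E'
import numpy as np, cv2
from workcell import readout, eyes, robot
def snap(n):
    s=readout.state(); p,d=eyes.snapshot(n); c=eyes.calibration(n)
    if 'T' in c: T=np.array(c['T'])
    else:
        W=np.eye(4); W[:3,:3]=s['tool_rot']; W[:3,3]=s['tcp_pos']; T=W@np.array(c['hand_eye'])
    return p,d,c,T
def K(c): return np.array([[c['fx'],0,c['cx']],[0,c['fy'],c['cy']],[0,0,1]]),np.array(c['dist_coeffs'])
def world(px,d,c,T):
    px=np.array(px,float).reshape(-1,1,2); k,dc=K(c)
    u=cv2.undistortPoints(px,k,dc)[:,0]
    return (np.c_[u[:,0]*d,-u[:,1]*d,-np.ones(len(u))*d])@T[:3,:3].T+T[:3,3]
def cloud(d,c,T):
    v,u=np.mgrid[:d.shape[0],:d.shape[1]]
    return world(np.c_[u.ravel(),v.ravel()],d.ravel(),c,T).reshape(*d.shape,3)
def plane(px,z,c,T):
    a=world(px,np.ones(len(px)),c,T)-T[:3,3]
    return T[:3,3]+a*((z-T[2,3])/a[:,2])[:,None]
def pix(P,c,T):
    q=(np.array(P)-T[:3,3])@T[:3,:3]; q=q*[1,-1,-1]; k,dc=K(c)
    return cv2.projectPoints(q,np.zeros(3),np.zeros(3),k,dc)[0][:,0]
def save(n,p): cv2.imwrite('pics/'+n+'.png',p[:,:,::-1])
E
python3 - <<'E'
from h import *
for n in('scene','side','wrist'):
    p,d,c,T=snap(n); save(n+'0',p); np.savez('pics/'+n+'0.npz',p=p,d=d,T=T); print(n,T.round(3).tolist())
s=readout.state(); print(s)
E
```

```text
pics
scene [[0.831, -0.467, 0.301, 0.768], [0.556, 0.697, -0.453, -0.555], [0.002, 0.544, 0.839, 0.821], [0.0, 0.0, 0.0, 1.0]]
side [[0.856, 0.3, -0.421, 0.129], [-0.517, 0.499, -0.696, -0.833], [0.001, 0.813, 0.582, 0.64], [0.0, 0.0, 0.0, 1.0]]
wrist [[0.349, -0.893, -0.284, 0.129], [0.937, 0.332, 0.107, 0.591], [-0.001, -0.303, 0.953, 0.384], [0.0, 0.0, 0.0, 1.0]]
{'clock': 0.15, 'joint_pos': array([ 1.12955712e+00,  1.30987879e-01,  1.48900306e+00,  1.41069994e-05,
        1.52300984e+00, -8.53975238e-02]), 'joint_vel': array([-2.10065013e-03, -1.48155587e-03, -4.45202046e-03,  5.76154693e-04,
       -1.22329555e-04, -8.14265873e-05]), 'joint_torque': array([-2.56722415e-04, -5.60482764e+01, -4.92329514e+01,  7.68769579e-02,
        3.06371343e-02, -1.32136829e-04]), 'tcp_pos': array([0.20880257, 0.56200433, 0.19604265]), 'tool_rot': array([[-6.14093993e-04,  3.48379656e-01,  9.37353316e-01],
       [-1.26723811e-03,  9.37352469e-01, -3.48380171e-01],
       [-9.99999008e-01, -1.40178801e-03, -1.34142545e-04]]), 'ft_force': array([-0.43800645,  0.28966154, -0.32977253]), 'moment': array([ 0.01451955, -0.00832134,  0.00895706]), 'gripper_width': 1.0032186949759905}
```

View pics/scene0.png

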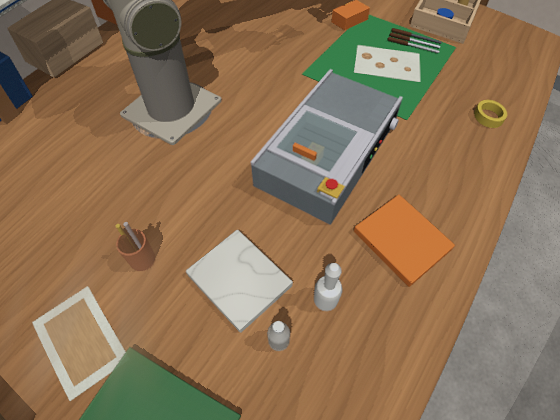

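View pics/side0.png

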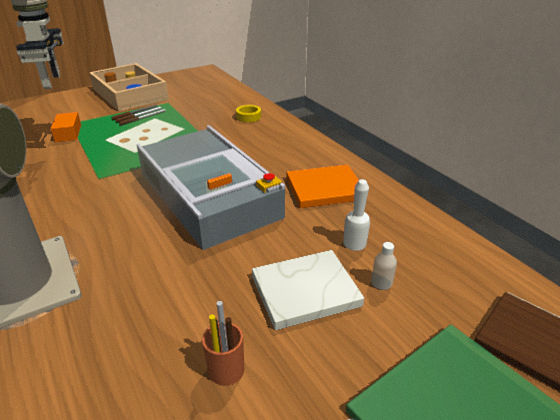

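Scene view: engraver centred near (330,145), latch at (332,185), tab at (305,152), marble slab at (240,280), maul (328,288), bottle (279,335), cup (137,248). In the side view the latch is at (268,178), the tab at (220,181) and the slab at (307,288).

```bash
cat > m.py <<'E'
from h import *
def load(n):
    z=np.load(f'pics/{n}0.npz'); return z['p'],z['d'],eyes.calibration(n),z['T']
def comp(m,seed,r=12):
    n,l,st,ce=cv2.connectedComponentsWithStats(m.astype(np.uint8))
    y,x=np.mgrid[:m.shape[0],:m.shape[1]]; dd=(x-seed[0])**2+(y-seed[1])**2
    dd=np.where(m,dd,1e9); i=np.unravel_index(dd.argmin(),dd.shape); return l==l[i]
seeds={'scene':dict(latch=(332,185),tab=(305,152),slab=(240,280)),'side':dict(latch=(268,178),tab=(220,181),slab=(307,288))}
for n in seeds:
    p,d,c,T=load(n); X=cloud(d,c,T); ok=d>0
    hsv=cv2.cvtColor(p,cv2.COLOR_RGB2HSV).astype(int); H,S,V=hsv[...,0],hsv[...,1],hsv[...,2]
    red=((H<5)|(H>174))&(S>170)&(V>120); m=comp(red,seeds[n]['latch'])
    print(n,'latch',m.sum(),np.median(X[m&ok],0).round(4),X[m&ok].max(0).round(4))
    org=(H>=5)&(H<16)&(S>150)&(V>120); m=comp(org,seeds[n]['tab']); print('tab',m.sum(),X[m&ok].mean(0).round(4),X[m&ok].min(0).round(4),X[m&ok].max(0).round(4))
    m=comp(ok&(abs(X[...,2]-.025)<.006)&(S<60)&(V>120),seeds[n]['slab'])
    r=cv2.minAreaRect((X[m][:,:2]*1000).astype(np.float32)); print('slab',m.sum(),r,np.median(X[m][:,2]))
    m=comp(ok&(X[...,2]>.078)&(X[...,2]<.1),seeds[n]['tab'])
    r=cv2.minAreaRect((X[m][:,:2]*1000).astype(np.float32)); print('engr',m.sum(),r,cv2.boxPoints(r).round(0).tolist(),np.median(X[m][:,2]))
E
python3 m.py
```

```text
scene latch 88 [ 0.5648 -0.0611  0.1136] [ 0.5765 -0.0471  0.1159]
tab 198 [ 0.4642 -0.0106  0.1084] [ 0.4239 -0.0158  0.0924] [0.4945 0.0095 0.1164]
slab 5507 ((497.767578125, -320.4346618652344), (151.4749298095703, 181.21778869628906), 78.08060455322266) 0.025007829104486845
engr 10166 ((472.568359375, 108.57493591308594), (222.59640502929688, 404.70654296875), 2.32092547416687) [[353.0, 306.0], [370.0, -98.0], [592.0, -89.0], [576.0, 315.0]] 0.08966192371219489
side latch 53 [ 0.563  -0.0627  0.1132] [ 0.5765 -0.0451  0.1162]
tab 231 [ 0.4614 -0.0118  0.1068] [ 0.4326 -0.0172  0.092 ] [ 0.4904 -0.0021  0.118 ]
slab 5087 ((496.1473693847656, -321.8092956542969), (153.01023864746094, 179.18905639648438), 77.84197235107422) 0.025209447738160695
engr 7188 ((472.1952209472656, 107.94969177246094), (224.4376983642578, 408.8687438964844), 2.313084602355957) [[352.0, 308.0], [368.0, -101.0], [593.0, -92.0], [576.0, 317.0]] 0.09046651785792736
```

>>> {"api": "step_arm", "payload": {"series": [[[8.4,0,0,0,-0.039,0.0466,1],[16.8,0,0,0,-0.078,0.0932,1],[25.2,0,0,0,-0.117,0.14,1],[33.6,0,0,0,-0.156,0.187,1],[42,0,0,0,-0.194,0.233,1],[50.4,0,0,0,-0.233,0.28,1],[58.8,0,0,0,-0.272,0.327,1],[67.3,0,0,0,-0.311,0.373,1]]]}}

```text
clock: 1.15
tcp_pos: [0.4509, 0.1391, 0.1968]
tool_rot: [[0.0, 0.999, 0.036], [0.0, 0.036, -0.999], [-1.0, 0.0, -0.0]]
ft_force: [0.4, 0.5, -0.3]
gripper_width: 0.193
```

```bash
cat >> h.py <<'E'
def rel(P,yaw,cmd=None):
    "shift (tool axes) and turn to reach world TCP P with tool y at yaw deg, pointing down"
    s=readout.state(); R=np.array(s['tool_rot']); p=s['tcp_pos'] if cmd is None else cmd
    t=np.radians(yaw); y=np.array([np.cos(t),np.sin(t),0]); x=np.array([0,0,-1.]); D=np.c_[x,y,np.cross(x,y)]
    r=np.degrees(cv2.Rodrigues(R.T@D)[0].ravel()); print('clk',s['clock'],'tcp',np.round(s['tcp_pos'],4),'F',np.round(s['ft_force'],1),'w',round(s['gripper_width'],3),'turn',r.round(1),'shift',(R.T@(np.array(P)-p)).round(4))
O=np.array([.4746,.0533,0]); Y=np.array([-.0405,.99918,0]); XX=np.array([.99918,.0405,0])
def eng(x,y,z): return O+x*XX+y*Y+np.array([0,0,z])
E
python3 - <<'E'
from h import *
rel(eng(.085,-.115,.150),2.3)
E
```

```text
clk 1.15 tcp [0.4509 0.1391 0.1968] F [ 0.4  0.5 -0.3] w 0.193 turn [-0.3 -0.  -0. ] shift [0.0468 0.1062 0.2012]
```

>>> {"api": "step_arm", "payload": {"series": [[[0,0,0,0.012,0.027,0.05,1],[0,0,0,0.024,0.053,0.1,1],[0,0,0,0.036,0.08,0.15,1],[0,0,0,0.048,0.106,0.201,1],[0,0,0,0.06,0.106,0.201,1],[0,0,0,0.075,0.106,0.201,1],[0,0,0,0.079,0.106,0.201,1],[0,0,0,0.079,0.106,0.201,1]]]}}

```text
clock: 2.15
tcp_pos: [0.5639, -0.0544, 0.1177]
tool_rot: [[-0.0, 0.999, 0.042], [0.0, 0.042, -0.999], [-1.0, -0.0, -0.0]]
ft_force: [-0.8, -0.6, 0.9]
gripper_width: 0.008
```

```bash
python3 - <<'E'
from h import *
rel(eng(.085,-.115,.1055),2.3)
p,d,c,T=snap('scene'); 
save('a1',cv2.resize(p[120:260,240:400],None,fx=4,fy=4,interpolation=cv2.INTER_CUBIC))
E
```

```text
clk 2.15 tcp [ 0.5639 -0.0544  0.1177] F [-0.8 -0.6  0.9] w 0.008 turn [ 0.1 -0.   0. ] shift [0.0122 0.0002 0.0038]
```

View pics/a1.png

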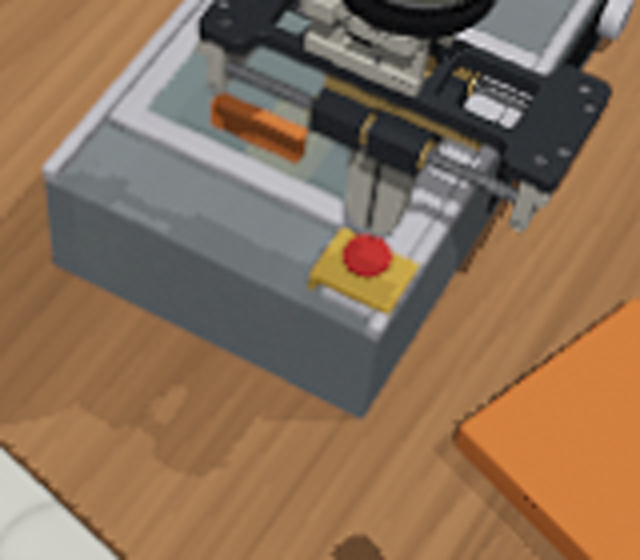

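The fingertips sit about 5 mm behind the centre of the red head (crop, 368,255), so I'll correct that on the way down.

>>> {"api": "step_arm", "payload": {"series": [[[0,0,0,0,0,0.005,1],[0,0,0,0.003,0,0.005,1],[0,0,0,0.006,0,0.005,1],[0,0,0,0.008,0,0.005,1],[0,0,0,0.01,0,0.005,1],[0,0,0,0.011,0,0.005,1],[0,0,0,0.012,0,0.005,1],[0,0,0,0.0125,0,0.005,1]]]}}

```text
clock: 3.2
tcp_pos: [0.5645, -0.0606, 0.1053]
tool_rot: [[0.0, 0.999, 0.04], [-0.0, 0.04, -0.999], [-1.0, 0.0, 0.0]]
ft_force: [-0.6, 0.4, 0.3]
gripper_width: 0.009
```

>>> {"api": "step_arm", "payload": {"series": [[[0,0,0,0.0004,0,0,1],[0,0,0,0.0008,0,0,1],[0,0,0,0.0012,0,0,1],[0,0,0,0.0016,0,0,1],[0,0,0,0.0018,0,0,1],[0,0,0,0.002,0,0,1],[0,0,0,0.002,0,0,1],[0,0,0,0.002,0,0,1]]]}}

```text
clock: 4.2
tcp_pos: [0.5645, -0.0606, 0.1034]
tool_rot: [[0.0, 0.999, 0.04], [-0.0, 0.04, -0.999], [-1.0, 0.0, 0.0]]
ft_force: [1.0, -0.3, -0.9]
gripper_width: 0.003
```

```bash
python3 - <<'E'
from h import *
p,d,c,T=snap('scene'); q,_,_,_=snap('side')
a=cv2.resize(p[140:220,290:390],(500,400),interpolation=cv2.INTER_CUBIC)
b=cv2.resize(q[130:210,210:310],(500,400),interpolation=cv2.INTER_CUBIC)
save('a2',cv2.resize(np.hstack([a,b]),(800,320)))
for i in range(3): print(readout.state()['ft_force'])
E
```

```text
[ 0.15897729  0.15908096 -0.0347989 ]
[ 0.15897729  0.15908096 -0.0347989 ]
[ 0.15897729  0.15908096 -0.0347989 ]
```

View pics/a2.png

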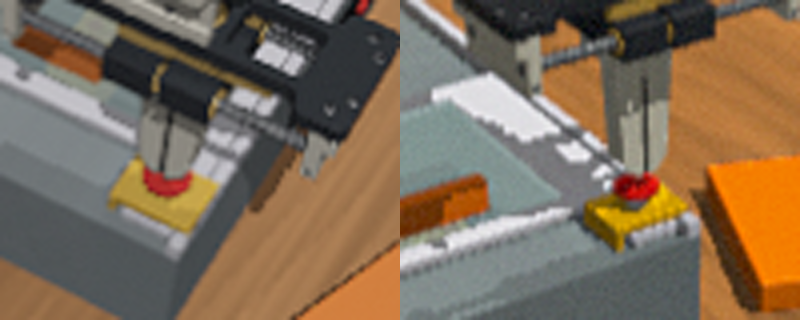

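```bash
python3 - <<'E'
from h import *
import json
print(json.dumps({k:np.round(v,4).tolist() for k,v in readout.state().items()}))
for n in('scene','side'):
    p,d,c,T=snap(n); X=cloud(d,c,T)
    hsv=cv2.cvtColor(p,cv2.COLOR_RGB2HSV).astype(int); H,S,V=hsv[...,0],hsv[...,1],hsv[...,2]
    near=(abs(X[...,0]-.564)<.04)&(abs(X[...,1]+.06)<.05)&(d>0)
    m=near&((H<6)|(H>174))&(S>150)&(X[...,2]>.09)
    print(n,'red',m.sum(),X[m].min(0).round(4),np.median(X[m],0).round(4),X[m].max(0).round(4))
    f=near&(S<70)&(X[...,2]>.103)&(X[...,2]<.15)
    print('finger',f.sum(),X[f].min(0).round(4),X[f].max(0).round(4),'tip px',pix([[.5645,-.0606,.1034]],c,T))
    P=np.load(f'pics/{n}0.npz'); print('red row range now', np.where(m)[0].min(),np.where(m)[0].max(),np.where(m)[1].min(),np.where(m)[1].max())
E
```

```text
{"clock": 4.3, "joint_pos": [-0.1971, 0.1069, 1.6869, 0.0, 1.3478, -0.2376], "joint_vel": [-0.0014, -0.0001, 0.0016, 0.0003, 0.0009, 0.0004], "joint_torque": [-0.0011, -52.6158, -47.0614, 0.0708, 0.034, 0.0], "tcp_pos": [0.5645, -0.0605, 0.1034], "tool_rot": [[0.0001, 0.9992, 0.0404], [0.0, 0.0404, -0.9992], [-1.0, 0.0001, -0.0]], "ft_force": [0.159, 0.1591, -0.0348], "moment": [-0.063, 0.0314, -0.0101], "gripper_width": 0.0048}
scene red 47 [ 0.5537 -0.071   0.0994] [ 0.5663 -0.065   0.1128] [ 0.5763 -0.0502  0.1159]
finger 88 [ 0.5511 -0.0715  0.1132] [ 0.5796 -0.0501  0.1497] tip px [[330.40677485 186.32620292]]
red row range now 182 188 326 337
side red 60 [ 0.5305 -0.0875  0.1104] [ 0.5611 -0.0629  0.1136] [ 0.5774 -0.0501  0.3102]
finger 113 [ 0.5484 -0.0716  0.1036] [ 0.5805 -0.0443  0.1497] tip px [[269.05438119 179.50029808]]
red row range now 97 179 254 274
```

The depth shows the tips just touching the head, although the reported TCP is about 10 mm lower. I'll continue down by feel.

>>> {"api": "step_arm", "payload": {"series": [[[0,0,0,0.001,0,0,1],[0,0,0,0.002,0,0,1],[0,0,0,0.003,0,0,1],[0,0,0,0.004,0,0,1],[0,0,0,0.005,0,0,1],[0,0,0,0.006,0,0,1],[0,0,0,0.0065,0,0,1],[0,0,0,0.0065,0,0,1]]]}}

```text
clock: 5.4
tcp_pos: [0.5645, -0.0606, 0.0968]
tool_rot: [[-0.0, 0.999, 0.04], [0.0, 0.04, -0.999], [-1.0, -0.0, -0.0]]
ft_force: [-0.4, 0.5, 0.4]
gripper_width: 0.002
```

>>> {"api": "step_arm", "payload": {"series": [[[0,0,0,0.0005,0,0,1],[0,0,0,0.001,0,0,1],[0,0,0,0.0015,0,0,1],[0,0,0,0.002,0,0,1],[0,0,0,0.0025,0,0,1],[0,0,0,0.003,0,0,1],[0,0,0,0.003,0,0,1],[0,0,0,0.003,0,0,1]]]}}

```text
clock: 6.4
tcp_pos: [0.5645, -0.0606, 0.0938]
tool_rot: [[0.0, 0.999, 0.04], [0.0, 0.04, -0.999], [-1.0, 0.0, -0.0]]
ft_force: [-0.2, -0.7, 0.2]
gripper_width: 0.006
```

```bash
python3 - <<'E'
from h import *
for n in('scene','side'):
    p,d,c,T=snap(n); X=cloud(d,c,T); save('a3'+n,p)
    hsv=cv2.cvtColor(p,cv2.COLOR_RGB2HSV).astype(int); H,S,V=hsv[...,0],hsv[...,1],hsv[...,2]
    near=(abs(X[...,0]-.564)<.025)&(abs(X[...,1]+.06)<.025)&(d>0)
    m=near&((H<6)|(H>174))&(S>150)&(X[...,2]>.09)&(X[...,2]<.13)
    print(n,'red',m.sum(),X[m].min(0).round(4),np.median(X[m],0).round(4),X[m].max(0).round(4))
    f=near&(S<70)&(X[...,2]>.105)&(X[...,2]<.15)
    print('finger',f.sum(),X[f].min(0).round(4),X[f].max(0).round(4))
    print('rows', np.where(m)[0].min(),np.where(m)[0].max(),np.where(m)[1].min(),np.where(m)[1].max())
E
```

```text
scene red 15 [ 0.5563 -0.0718  0.1   ] [ 0.5656 -0.0688  0.112 ] [ 0.5762 -0.0625  0.114 ]
finger 125 [ 0.5508 -0.0708  0.1117] [ 0.5804 -0.0521  0.15  ]
rows 185 188 326 335
side red 26 [ 0.5511 -0.0732  0.1093] [ 0.5578 -0.0677  0.1131] [ 0.5738 -0.0526  0.1149]
finger 163 [ 0.548  -0.0728  0.1136] [ 0.5803 -0.0531  0.1498]
rows 175 179 264 274
```

```bash
python3 - <<'E'
from h import *
p=cv2.imread('pics/a3scene.png'); q=cv2.imread('pics/a3side.png')
a=cv2.resize(p[155:205,300:360],(400,333),interpolation=cv2.INTER_NEAREST)
b=cv2.resize(q[145:195,238:298],(400,333),interpolation=cv2.INTER_NEAREST)
cv2.imwrite('pics/a4.png',np.hstack([a,b]))
c=eyes.calibration('wrist'); print(c)
E
```

```text
{'fx': 346.8730459308421, 'fy': 346.8730459308421, 'cx': 277.15178644159215, 'cy': 209.1120026287447, 'dist_coeffs': array([-0.01724028,  0.        ,  0.        ,  0.        ,  0.        ]), 'hand_eye': array([[-1.15952915e-03,  3.02308758e-01, -9.53209353e-01,
        -1.87831383e-01],
       [ 9.99999282e-01,  6.37507867e-04, -1.01426208e-03,
        -3.16509644e-04],
       [ 3.01058151e-04, -9.53209845e-01, -3.02309280e-01,
        -8.45365280e-02],
       [ 0.00000000e+00,  0.00000000e+00,  0.00000000e+00,
         1.00000000e+00]])}
```

View pics/a4.png

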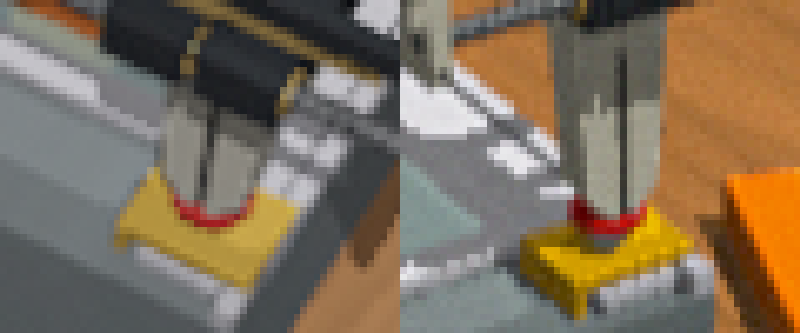

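The fingertip is centred on the head with a red rim visible around it at scene (330,187), and the head still looks unpressed. The reported TCP therefore lies about 18 mm below the visible tips, so I'll keep pressing by force.

>>> {"api": "step_arm", "payload": {"series": [[[0,0,0,0.0006,0,0,1],[0,0,0,0.0012,0,0,1],[0,0,0,0.0018,0,0,1],[0,0,0,0.0024,0,0,1],[0,0,0,0.003,0,0,1],[0,0,0,0.0036,0,0,1],[0,0,0,0.004,0,0,1],[0,0,0,0.004,0,0,1]]]}}

```text
clock: 7.5
tcp_pos: [0.5645, -0.0606, 0.0899]
tool_rot: [[-0.0, 0.999, 0.04], [-0.0, 0.04, -0.999], [-1.0, -0.0, 0.0]]
ft_force: [-2.1, 0.3, 1.4]
gripper_width: 0.001
```

>>> {"api": "step_arm", "payload": {"series": [[[0,0,0,0.0006,0,0,1],[0,0,0,0.0012,0,0,1],[0,0,0,0.0018,0,0,1],[0,0,0,0.0024,0,0,1],[0,0,0,0.003,0,0,1],[0,0,0,0.0034,0,0,1],[0,0,0,0.0037,0,0,1],[0,0,0,0.004,0,0,1]]]}}

```text
clock: 8.5
tcp_pos: [0.5645, -0.0606, 0.0858]
tool_rot: [[0.0, 0.999, 0.04], [-0.0, 0.04, -0.999], [-1.0, -0.0, 0.0]]
ft_force: [-1.4, 1.1, 0.8]
gripper_width: 0.006
```

>>> {"api": "step_arm", "payload": {"series": [[[0,0,0,0.0004,0,0,1],[0,0,0,0.0008,0,0,1],[0,0,0,0.0012,0,0,1],[0,0,0,0.0016,0,0,1],[0,0,0,0.002,0,0,1],[0,0,0,0.0022,0,0,1],[0,0,0,0.0025,0,0,1],[0,0,0,0.0025,0,0,1]]]}}

```text
clock: 9.5
tcp_pos: [0.5645, -0.0606, 0.0833]
tool_rot: [[-0.0, 0.999, 0.04], [0.0, 0.04, -0.999], [-1.0, -0.0, -0.0]]
ft_force: [-0.6, 0.7, 2.0]
gripper_width: 0.007
```

>>> {"api": "step_arm", "payload": {"series": [[[0,0,0,0.0004,0,0,1],[0,0,0,0.0008,0,0,1],[0,0,0,0.0012,0,0,1],[0,0,0,0.0016,0,0,1],[0,0,0,0.0018,0,0,1],[0,0,0,0.002,0,0,1],[0,0,0,0.002,0,0,1],[0,0,0,0.002,0,0,1]]]}}

```text
clock: 10.5
tcp_pos: [0.5647, -0.0606, 0.083]
tool_rot: [[0.0, 0.999, 0.041], [-0.0, 0.041, -0.999], [-1.0, 0.0, 0.0]]
ft_force: [-7.7, 1.4, 14.1]
gripper_width: 0.01
```

```bash
python3 - <<'E'
from h import *
for n in('scene','side'):
    p,d,c,T=snap(n); X=cloud(d,c,T); save('a5'+n,p)
    hsv=cv2.cvtColor(p,cv2.COLOR_RGB2HSV).astype(int); H,S,V=hsv[...,0],hsv[...,1],hsv[...,2]
    near=(abs(X[...,0]-.564)<.025)&(abs(X[...,1]+.06)<.025)&(d>0)
    m=near&((H<6)|(H>174))&(S>150)&(X[...,2]>.09)&(X[...,2]<.13)
    print(n,'red',m.sum(),X[m].min(0).round(4),np.median(X[m],0).round(4),X[m].max(0).round(4))
    f=near&(S<70)&(X[...,2]>.102)&(X[...,2]<.15)
    print('finger',f.sum(),X[f].min(0).round(4),X[f].max(0).round(4))
    print('rows', np.where(m)[0].min(),np.where(m)[0].max(),np.where(m)[1].min(),np.where(m)[1].max(),readout.state()['ft_force'],readout.state()['moment'])
E
```

```text
scene red 7 [ 0.5575 -0.0717  0.0992] [ 0.5663 -0.0701  0.1027] [ 0.5758 -0.0643  0.1061]
finger 161 [ 0.5424 -0.0711  0.1031] [ 0.5807 -0.0509  0.1498]
rows 188 190 326 334 [-7.19768219  0.73687629 15.0336055 ] [ 0.21690206  1.53165257 -0.0341785 ]
side red 19 [ 0.5515 -0.0724  0.1014] [ 0.5553 -0.0662  0.1046] [ 0.5684 -0.0533  0.1068]
finger 221 [ 0.5478 -0.0725  0.1038] [ 0.5805 -0.0528  0.1497]
rows 178 182 264 273 [-8.36769278  1.04915567 14.20626677] [ 0.19931079  1.50341735 -0.00379784]
```

The stop was felt at 14 N, with the head at about 105 mm. This puts the real tips about 21.7 mm above the reported TCP. Now I'll lift off and move beside the tab.

>>> {"api": "step_arm", "payload": {"series": [[[0,0,0,-0.008,0,0,1],[0,0,0,-0.025,0,0,1],[0,0,0,-0.042,0,0,1],[0,0,0,-0.042,-0.025,-0.008,1],[0,0,0,-0.042,-0.05,-0.016,1],[0,0,0,-0.042,-0.075,-0.025,1],[0,0,0,-0.042,-0.1,-0.033,1],[0,0,0,-0.042,-0.1,-0.033,1]]]}}

```text
clock: 11.6
tcp_pos: [0.4629, -0.0314, 0.1244]
tool_rot: [[0.001, 0.999, 0.041], [-0.0, 0.041, -0.999], [-1.0, 0.001, 0.0]]
ft_force: [-0.2, 0.3, -0.1]
gripper_width: 0.003
```

```bash
cat > look.py <<'E'
from h import *
s=readout.state()
def latch():
  for n in('scene','side'):
    p,d,c,T=snap(n); X=cloud(d,c,T); save('l%s%d'%(n,s['clock']*100),p)
    hsv=cv2.cvtColor(p,cv2.COLOR_RGB2HSV).astype(int); H,S,V=hsv[...,0],hsv[...,1],hsv[...,2]
    near=(abs(X[...,0]-.564)<.03)&(abs(X[...,1]+.06)<.03)&(d>0)
    m=near&((H<6)|(H>174))&(S>150)&(X[...,2]>.09)&(X[...,2]<.135)
    print(n,'red',m.sum(),'med',np.median(X[m],0).round(4),'p90 z',np.percentile(X[m][:,2],90).round(4))
    m=(d>0)&(H>=5)&(H<16)&(S>150)&(V>120)&(X[...,2]>.094)&(X[...,2]<.12)&(abs(X[...,0]-.46)<.06)&(X[...,1]>-.1)&(X[...,1]<.25)
    if m.sum(): q=(X[m]-O)@np.c_[XX,Y,[0,0,1]]; print('  tab eng min/mean/max',m.sum(),q.min(0).round(4),q.mean(0).round(4),q.max(0).round(4))
latch()
E
cat >> look.py <<'E'
q=(np.array(s['tcp_pos'])-O)@np.c_[XX,Y,[0,0,1]]; print('tcp eng',q.round(4),s['clock'],np.round(s['ft_force'],1))
E
python3 look.py; python3 - <<'E'
from h import *
p,d,c,T=snap('wrist'); X=cloud(d,c,T); save('w1',p); np.savez('pics/w1.npz',p=p,d=d,T=T)
print('wrist z at known: tip px',pix([readout.state()['tcp_pos']],c,T))
v=X[d>0]; h,e=np.histogram(v[:,2],np.arange(-.01,.14,.005)); print(list(zip(e.round(3),h)))
E
```

```text
scene red 93 med [ 0.5657 -0.0598  0.1235] p90 z 0.125
  tab eng min/mean/max 120 [-0.0424 -0.0672  0.0945] [-0.0038 -0.0637  0.1071] [ 0.0171 -0.0551  0.1166]
side red 55 med [ 0.5628 -0.0618  0.1235] p90 z 0.1252
  tab eng min/mean/max 167 [-0.0447 -0.0702  0.0942] [-0.0127 -0.0642  0.1071] [ 0.0147 -0.053   0.1169]
tcp eng [-0.0151 -0.0841  0.1244] 11.6 [-0.2  0.3 -0.1]
wrist z at known: tip px [[277.55483055 249.45966718]]
[(np.float64(-0.01), np.int64(0)), (np.float64(-0.005), np.int64(41043)), (np.float64(0.0), np.int64(29910)), (np.float64(0.005), np.int64(798)), (np.float64(0.01), np.int64(867)), (np.float64(0.015), np.int64(901)), (np.float64(0.02), np.int64(4438)), (np.float64(0.025), np.int64(4877)), (np.float64(0.03), np.int64(218)), (np.float64(0.035), np.int64(222)), (np.float64(0.04), np.int64(205)), (np.float64(0.045), np.int64(227)), (np.float64(0.05), np.int64(205)), (np.float64(0.055), np.int64(174)), (np.float64(0.06), np.int64(140)), (np.float64(0.065), np.int64(2)), (np.float64(0.07), np.int64(0)), (np.float64(0.075), np.int64(0)), (np.float64(0.08), np.int64(5812)), (np.float64(0.085), np.int64(6811)), (np.float64(0.09), np.int64(79916)), (np.float64(0.095), np.int64(5265)), (np.float64(0.1), np.int64(1416)), (np.float64(0.105), np.int64(222)), (np.float64(0.11), np.int64(1628)), (np.float64(0.115), np.int64(338)), (np.float64(0.12), np.int64(1420)), (np.float64(0.125), np.int64(47)), (np.float64(0.13), np.int64(0)), (np.float64(0.135), np.int64(0))]
```

View pics/w1.png

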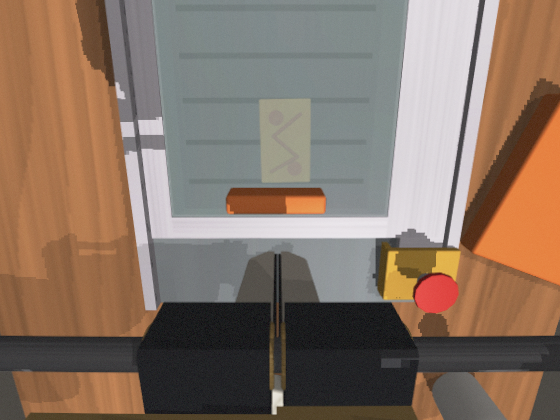

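The latch is up (top at 125 mm) and the guard is free. In the wrist view the die shows through the window at (285,140), aligned with the engraver, with the tab at (276,201). Now lower and push the guard open.

>>> {"api": "step_arm", "payload": {"series": [[[0,0,0,0.016,0,0,1],[0,0,0,0.032,0,0,1],[0,0,0,0.047,0,0,1],[0,0,0,0.047,0,-0.006,1],[0,0,0,0.047,0,-0.015,1],[0,0,0,0.047,0,-0.03,1],[0,0,0,0.047,0,-0.05,1],[0,0,0,0.047,0,-0.07,1]]]}}

```text
clock: 12.75
tcp_pos: [0.4604, 0.0388, 0.0766]
tool_rot: [[0.0, 0.999, 0.04], [-0.001, 0.04, -0.999], [-1.0, 0.0, 0.001]]
ft_force: [1.7, -4.7, -4.0]
gripper_width: 0.005
```

>>> {"api": "step_arm", "payload": {"series": [[[0,0,0,0,0,-0.02,1],[0,0,0,0,0,-0.04,1],[0,0,0,0,0,-0.06,1],[0,0,0,0,0,-0.075,1],[0,0,0,0,0,-0.087,1],[0,0,0,0,0,-0.095,1],[0,0,0,0,0,-0.1,1],[0,0,0,0,0,-0.103,1]]]}}

```text
clock: 13.75
tcp_pos: [0.4564, 0.1414, 0.0765]
tool_rot: [[0.0, 0.999, 0.04], [0.0, 0.04, -0.999], [-1.0, 0.0, -0.0]]
ft_force: [-1.6, -3.3, 1.7]
gripper_width: 0.007
```

>>> {"api": "step_arm", "payload": {"series": [[[0,0,0,0,0,-0.001,1],[0,0,0,0,0,-0.002,1],[0,0,0,0,0,-0.003,1],[0,0,0,0,0,-0.004,1],[0,0,0,0,0,-0.005,1],[0,0,0,0,0,-0.006,1],[0,0,0,0,0,-0.007,1],[0,0,0,0,0,-0.007,1]]]}}

```text
clock: 14.75
tcp_pos: [0.4562, 0.1484, 0.0764]
tool_rot: [[0.0, 0.999, 0.04], [0.0, 0.04, -0.999], [-1.0, 0.0, -0.0]]
ft_force: [0.1, -2.0, 1.2]
gripper_width: 0.003
```

```bash
python3 look.py
```

```text
scene red 99 med [ 0.5654 -0.0594  0.1257] p90 z 0.1275
  tab eng min/mean/max 59 [-0.0418  0.1028  0.0954] [0.0036 0.1068 0.1073] [0.0154 0.1143 0.1174]
side red 62 med [ 0.5627 -0.0615  0.1256] p90 z 0.1269
  tab eng min/mean/max 32 [-0.0451  0.1009  0.0957] [-0.0192  0.1057  0.1053] [0.0129 0.1096 0.1163]
tcp eng [-0.0145  0.0958  0.0764] 14.75 [ 0.1 -2.   1.2]
```

>>> {"api": "step_arm", "payload": {"series": [[[0,0,0,0,0,-0.0006,1],[0,0,0,0,0,-0.0012,1],[0,0,0,0,0,-0.0018,1],[0,0,0,0,0,-0.0024,1],[0,0,0,0,0,-0.003,1],[0,0,0,0,0,-0.0034,1],[0,0,0,0,0,-0.0034,1],[0,0,0,0,0,-0.0034,1]]]}}

```text
clock: 15.85
tcp_pos: [0.4561, 0.1491, 0.0764]
tool_rot: [[0.0, 0.999, 0.04], [-0.004, 0.04, -0.999], [-1.0, -0.0, 0.004]]
ft_force: [1.2, -14.3, 5.1]
gripper_width: 0.005
```

The guard is at its open stop (14 N felt). Now I'll back off and rise, then measure the die.

>>> {"api": "step_arm", "payload": {"series": [[[0,0,0,0,0,0.006,1],[0,0,0,-0.02,0,0.02,1],[0,0,0,-0.04,0,0.05,0.6],[0,0,0,-0.065,0,0.09,0.4],[0,0,0,-0.085,0,0.125,0.4],[0,0,0,-0.085,0,0.16,0.4],[0,0,0,-0.085,0,0.165,0.4],[0,0,0,-0.085,0,0.165,0.4]]]}}

```text
clock: 16.85
tcp_pos: [0.4622, -0.0127, 0.1608]
tool_rot: [[-0.001, 0.999, 0.04], [0.001, 0.04, -0.999], [-1.0, -0.001, -0.001]]
ft_force: [-0.3, -0.2, -1.7]
gripper_width: 0.58
```

```bash
python3 - <<'E'
from h import *
z=np.load('pics/w1.npz'); c=eyes.calibration('wrist'); E3=np.c_[XX,Y,[0,0,1]]
P=plane([[260,99],[310,99],[310,182],[260,182],[285,140]],.076,c,z['T']); print('w1 die eng',((P-O)@E3).round(4).tolist())
p,d,c,T=snap('wrist'); X=cloud(d,c,T); save('w2',p); np.savez('pics/w2.npz',p=p,d=d,T=T)
q=(X-O)@E3
for lo,hi in((.070,.082),):
    m=(d>0)&(q[...,2]>lo)&(q[...,2]<hi)&(q[...,0]>-.085)&(q[...,0]<.055)&(abs(q[...,1])<.08)
    m=cv2.morphologyEx(m.astype(np.uint8),cv2.MORPH_OPEN,np.ones((5,5)))>0
    r=cv2.minAreaRect((q[m][:,:2]*1000).astype(np.float32)); print(m.sum(),'die rect eng',r,np.median(q[m][:,2]))
s=readout.state(); print(s['clock'],s['tcp_pos'],s['gripper_width'],((s['tcp_pos']-O)@E3).round(4))
E
```

```text
w1 die eng [[-0.0248, 0.0, 0.076], [0.0077, 0.0, 0.076], [0.0092, -0.0553, 0.076], [-0.0256, -0.0552, 0.076], [-0.0084, -0.0263, 0.076]]
3041 die rect eng ((-8.227909088134766, -27.723142623901367), (33.88832092285156, 56.396610260009766), 1.1650584936141968) 0.07611750611436441
16.9 [ 0.46223844 -0.01229189  0.16084542] 0.5902024283044265 [-0.015  -0.065   0.1608]
```

View pics/w2.png

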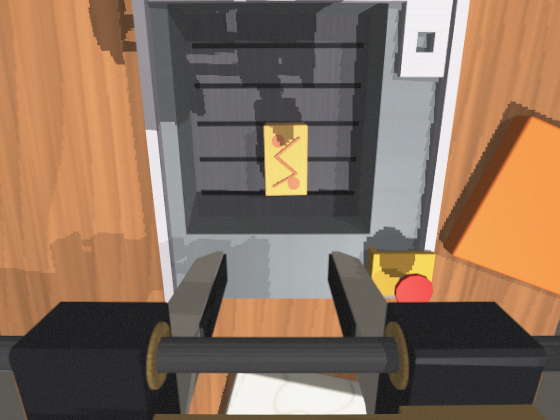

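The die is fully visible at (286,160), at engraver (-8.2, -27.7), turned 1.2° with brass side up. Next I'll check the tip position in tool coordinates from the wrist depth.

```bash
python3 - <<'E'
from h import *
c=eyes.calibration('wrist'); H=np.array(c['hand_eye'])
for n in('w1','w2'):
    z=np.load(f'pics/{n}.npz'); d=z['d']; Xt=cloud(d,c,H); 
    m=(d>0)&(Xt[...,0]>-.08)&(Xt[...,0]<.0105)&(abs(Xt[...,1])<.06)&(abs(Xt[...,2])<.03)
    v,u=np.where(m); q=Xt[m]
    print(n,m.sum(), 'zero-depth in finger', (d[250:300,170:390]==0).sum())
    if m.sum(): print(q.min(0).round(4),q.max(0).round(4),np.percentile(q[:,0],[50,95,99,100]).round(4))
    for px in ((278,262),(260,270),(220,262),(340,262),(200,280)): print(px,Xt[px[1],px[0]].round(4),d[px[1],px[0]].round(4))
E
```

```text
w1 4796 zero-depth in finger 43
[-0.0799 -0.0302 -0.03  ] [0.0105 0.0286 0.0077] [-0.044   0.0102  0.0104  0.0105]
(278, 262) [-0.0318  0.0003 -0.0075] 0.172
(260, 270) [-0.0428 -0.0081 -0.0089] 0.1611
(220, 262) [ 0.04   -0.0415  0.0279] 0.2511
(340, 262) [0.0385 0.0452 0.0272] 0.2495
(200, 280) [ 0.0396 -0.0569  0.0423] 0.2551
w2 6034 zero-depth in finger 46
[-0.08   -0.0437 -0.0102] [-0.0206  0.0428  0.0085] [-0.059  -0.0282 -0.0233 -0.0206]
(278, 262) [0.0756 0.0007 0.0455] 0.2904
(260, 270) [ 0.0761 -0.0146  0.0532] 0.2932
(220, 262) [-0.0318 -0.0285 -0.0075] 0.172
(340, 262) [-0.0342  0.0306 -0.0086] 0.1695
(200, 280) [-0.0517 -0.0342 -0.0086] 0.1527
```

The real tips are at tool x = -0.021, which agrees with the press. I'll lower around the die with the TCP at z 0.031, so the tips are at 0.052.

>>> {"api": "step_arm", "payload": {"series": [[[-0.6,0,0,0,0.003,-0.018,0.4],[-1.2,0,0,0.02,0.007,-0.0373,0.4],[-1.2,0,0,0.05,0.007,-0.0373,0.4],[-1.2,0,0,0.08,0.007,-0.0373,0.4],[-1.2,0,0,0.105,0.007,-0.0373,0.4],[-1.2,0,0,0.12,0.007,-0.0373,0.4],[-1.2,0,0,0.13,0.007,-0.0373,0.4],[-1.2,0,0,0.13,0.007,-0.0373,0.4]]]}}

```text
clock: 17.9
tcp_pos: [0.4677, 0.0246, 0.031]
tool_rot: [[-0.001, 0.998, 0.062], [0.0, 0.062, -0.998], [-1.0, -0.001, -0.0]]
ft_force: [-0.2, 0.4, 0.6]
gripper_width: 0.599
```

>>> {"api": "step_arm", "payload": {"series": [[[0,0,0,0,0,0,0.7],[0,0,0,0,0,0,1],[0,0,0,0,0,0,1],[0,0,0,0,0,0,1],[0,0,0,0,0,0,1],[0,0,0,0,0,0,1],[0,0,0,-0.003,0,0,1],[0,0,0,-0.008,0,0,1]]]}}

```text
clock: 18.9
tcp_pos: [0.4674, 0.0243, 0.039]
tool_rot: [[-0.001, 0.998, 0.061], [0.0, 0.061, -0.998], [-1.0, -0.001, -0.0]]
ft_force: [0.2, -0.4, -1.9]
gripper_width: 0.363
```

```bash
python3 - <<'E'
from h import *
z=np.load('pics/scene0.npz'); c=eyes.calibration('scene'); d=z['d']; X=cloud(d,c,z['T'])
for n,(a,b),zr in (('maul',(328,288),(.03,.2)),('bottle',(279,335),(.02,.12)),('cup',(137,248),(.02,.09))):
    w=X[b-35:b+25,a-18:a+18].reshape(-1,3); w=w[(w[:,2]>zr[0])&(w[:,2]<zr[1])]; print(n,len(w),w.min(0).round(3),w.max(0).round(3),w.mean(0).round(3))
rel([.497,-.321,.15],2.3)
E
```

```text
maul 905 [ 0.648 -0.281  0.031] [ 0.704 -0.231  0.168] [ 0.679 -0.263  0.096]
bottle 605 [ 0.569 -0.403  0.02 ] [ 0.665 -0.322  0.103] [ 0.638 -0.38   0.064]
cup 848 [ 0.252 -0.435  0.02 ] [ 0.316 -0.373  0.089] [ 0.293 -0.406  0.06 ]
clk 18.9 tcp [0.4674 0.0243 0.039 ] F [ 0.2 -0.4 -1.9] w 0.363 turn [ 1.2 -0.   0.1] shift [-0.1111  0.0083  0.3465]
```

Die gripped (33.8 mm wide, about 2 N of weight). Now lift it and carry it to the slab. The maul, bottle and cup are all well clear of the gripper's footprint there.

>>> {"api": "step_arm", "payload": {"series": [[[0,0,0,-0.025,0,0,1],[0,0,0,-0.06,0,0,1],[0,0,0,-0.1,0,0,1],[0,0,0,-0.105,0,0.03,1],[0,0,0,-0.105,0,0.08,1],[0,0,0,-0.105,0,0.13,1],[0,0,0,-0.105,-0.001,0.18,1],[0,0,0,-0.105,-0.001,0.23,1]]]}}

```text
clock: 19.9
tcp_pos: [0.4809, -0.2068, 0.1444]
tool_rot: [[0.0, 0.998, 0.061], [0.0, 0.061, -0.998], [-1.0, 0.0, -0.0]]
ft_force: [0.1, 0.6, -2.5]
gripper_width: 0.364
```

>>> {"api": "step_arm", "payload": {"series": [[[0,0,0,0,0,0.05,1],[0,0,0,0,0,0.09,1],[0,0,0,0.02,0,0.11,1],[0,0,0,0.05,0,0.115,1],[0,0,0,0.08,0,0.115,1],[0,0,0,0.1,0,0.115,1],[0,0,0,0.112,0,0.115,1],[0,0,0,0.118,0,0.115,1]]]}}

```text
clock: 20.9
tcp_pos: [0.4883, -0.32, 0.0262]
tool_rot: [[0.0, 0.998, 0.062], [-0.0, 0.062, -0.998], [-1.0, 0.0, 0.0]]
ft_force: [-0.5, 0.3, -2.5]
gripper_width: 0.367
```

>>> {"api": "step_arm", "payload": {"series": [[[0,0,0,0.003,0,0,1],[0,0,0,0.006,0,0,1],[0,0,0,0.008,0,0,1],[0,0,0,0.009,0,0,1],[0,0,0,0.0095,0,0,1],[0,0,0,0.01,0,0,1],[0,0,0,0.0103,0,0,1],[0,0,0,0.0103,0,0,1]]]}}

```text
clock: 21.9
tcp_pos: [0.4883, -0.3202, 0.0171]
tool_rot: [[0.0, 0.998, 0.061], [-0.0, 0.061, -0.998], [-1.0, 0.0, 0.0]]
ft_force: [-3.8, 3.9, 7.2]
gripper_width: 0.367
```

The die is on the slab (7 N felt). Ease off, release and rise.

>>> {"api": "step_arm", "payload": {"series": [[[0,0,0,-0.0008,0,0,1],[0,0,0,-0.0008,0,0,0.6],[0,0,0,-0.0008,0,0,0.4],[0,0,0,-0.0008,0,0,0.4],[0,0,0,-0.0008,0,0,0.4],[0,0,0,-0.01,0,0,0.4],[0,0,0,-0.03,0,0,0.4],[0,0,0,-0.06,0,0,0.4]]]}}

```text
clock: 22.9
tcp_pos: [0.4879, -0.3199, 0.0773]
tool_rot: [[-0.001, 0.998, 0.061], [0.0, 0.061, -0.998], [-1.0, -0.001, -0.001]]
ft_force: [-0.1, -0.6, 0.0]
gripper_width: 0.6
```

```bash
python3 - <<'E'
from h import *
p,d,c,T=snap('scene'); X=cloud(d,c,T)
m=(d>0)&(abs(X[...,2]-.061)<.005)&(abs(X[...,0]-.488)<.05)&(abs(X[...,1]+.32)<.05)
r=cv2.minAreaRect((X[m][:,:2]*1000).astype(np.float32)); print(m.sum(),r,np.median(X[m][:,2]))
# target on the far side of the tab (guard open at y 112): contact y=112+15.5
rel(eng(-.015,.145,.145),2.3)
E
```

```text
276 ((490.1980895996094, -328.9300842285156), (34.58523178100586, 35.4033317565918), 5.1858344078063965) 0.06103521369967485
clk 22.95 tcp [ 0.4905 -0.3219  0.0829] F [ 1.4 -2.   3.1] w 0.598 turn [ 1.2  0.3 -0.3] shift [-0.0644 -0.0045 -0.5205]
```

The die sits level with its top at 61 mm, as expected. Next I'll go over to the far side of the tab.

>>> {"api": "step_arm", "payload": {"series": [[[0,0,0,-0.04,0,0,0.7],[0.4,0,0,-0.075,0,-0.03,1],[0.8,0,0,-0.085,0,-0.08,1],[1.2,0,0,-0.085,0,-0.135,1],[1.2,0,0,-0.085,0,-0.19,1],[1.2,0,0,-0.085,0,-0.245,1],[1.2,0,0,-0.085,0,-0.3,1],[1.2,0,0,-0.085,0,-0.355,1]]]}}

```text
clock: 23.95
tcp_pos: [0.4667, 0.0359, 0.1628]
tool_rot: [[0.003, 0.999, 0.04], [-0.0, 0.04, -0.999], [-1.0, 0.003, 0.0]]
ft_force: [0.5, 0.3, -0.3]
gripper_width: 0.001
```

```bash
python3 - <<'E'
from h import *
rel(eng(-.015,.143,.0765),2.3)
E
```

```text
clk 23.95 tcp [0.4667 0.0359 0.1628] F [ 0.5  0.3 -0.3] w 0.001 turn [ 0.   0.  -0.2] shift [ 0.0863 -0.0067 -0.1601]
```

>>> {"api": "step_arm", "payload": {"series": [[[0,0,0,0,-0.002,-0.045,1],[0,0,0,0,-0.004,-0.09,1],[0,0,0,0,-0.006,-0.135,1],[0,0,0,0.01,-0.006,-0.16,1],[0,0,0,0.035,-0.006,-0.16,1],[0,0,0,0.06,-0.006,-0.16,1],[0,0,0,0.078,-0.006,-0.16,1],[0,0,0,0.084,-0.006,-0.16,1]]]}}

```text
clock: 24.95
tcp_pos: [0.4536, 0.1936, 0.0766]
tool_rot: [[-0.001, 0.999, 0.04], [-0.0, 0.04, -0.999], [-1.0, -0.001, 0.0]]
ft_force: [-0.4, 0.1, -0.2]
gripper_width: 0.004
```

>>> {"api": "step_arm", "payload": {"series": [[[0,0,0,0,0,0.008,1],[0,0,0,0,0,0.015,1],[0,0,0,0,0,0.025,1],[0,0,0,0,0,0.04,1],[0,0,0,0,0,0.058,1],[0,0,0,0,0,0.076,1],[0,0,0,0,0,0.094,1],[0,0,0,0,0,0.112,1]]]}}

```text
clock: 25.95
tcp_pos: [0.4593, 0.0809, 0.0779]
tool_rot: [[0.002, 0.999, 0.04], [0.001, 0.04, -0.999], [-1.0, 0.002, -0.0]]
ft_force: [3.0, 5.3, 2.3]
gripper_width: 0.004
```

>>> {"api": "step_arm", "payload": {"series": [[[0,0,0,0,0,0.015,1],[0,0,0,0,0,0.03,1],[0,0,0,0,0,0.042,1],[0,0,0,0,0,0.051,1],[0,0,0,0,0,0.057,1],[0,0,0,0,0,0.061,1],[0,0,0,0,0,0.063,1],[0,0,0,0,0,0.064,1]]]}}

```text
clock: 26.95
tcp_pos: [0.4609, 0.0181, 0.0769]
tool_rot: [[-0.0, 0.999, 0.041], [0.0, 0.041, -0.999], [-1.0, -0.0, -0.0]]
ft_force: [0.6, 3.8, 1.0]
gripper_width: 0.004
```

>>> {"api": "step_arm", "payload": {"series": [[[0,0,0,0,0,0.001,1],[0,0,0,0,0,0.002,1],[0,0,0,0,0,0.003,1],[0,0,0,0,0,0.004,1],[0,0,0,0,0,0.005,1],[0,0,0,0,0,0.006,1],[0,0,0,0,0,0.0065,1],[0,0,0,0,0,0.0065,1]]]}}

```text
clock: 27.95
tcp_pos: [0.4612, 0.0114, 0.0769]
tool_rot: [[-0.0, 0.999, 0.04], [-0.0, 0.04, -0.999], [-1.0, -0.0, 0.0]]
ft_force: [-0.0, 3.3, -0.2]
gripper_width: 0.005
```

>>> {"api": "step_arm", "payload": {"series": [[[0,0,0,0,0,0.0006,1],[0,0,0,0,0,0.0012,1],[0,0,0,0,0,0.0018,1],[0,0,0,0,0,0.0024,1],[0,0,0,0,0,0.003,1],[0,0,0,0,0,0.0034,1],[0,0,0,0,0,0.0038,1],[0,0,0,0,0,0.0038,1]]]}}

```text
clock: 28.95
tcp_pos: [0.4613, 0.0076, 0.0769]
tool_rot: [[-0.0, 0.999, 0.04], [-0.0, 0.04, -0.999], [-1.0, -0.0, 0.0]]
ft_force: [-0.6, 3.0, -1.4]
gripper_width: 0.002
```

>>> {"api": "step_arm", "payload": {"series": [[[0,0,0,0,0,0.0006,1],[0,0,0,0,0,0.0012,1],[0,0,0,0,0,0.0018,1],[0,0,0,0,0,0.0024,1],[0,0,0,0,0,0.0028,1],[0,0,0,0,0,0.0032,1],[0,0,0,0,0,0.0032,1],[0,0,0,0,0,0.0032,1]]]}}

```text
clock: 29.95
tcp_pos: [0.4613, 0.0074, 0.077]
tool_rot: [[-0.0, 0.999, 0.041], [0.005, 0.041, -0.999], [-1.0, -0.0, -0.005]]
ft_force: [-2.6, 18.4, 1.3]
gripper_width: 0.003
```

The guard is at its shut stop (18 N). Now back off, rise and go above the latch.

>>> {"api": "step_arm", "payload": {"series": [[[0,0,0,0,0,-0.006,1],[0,0,0,-0.02,0,-0.008,1],[0,0,0,-0.046,0,-0.008,1],[0,0,0,-0.046,0.03,0.012,1],[0,0,0,-0.046,0.06,0.034,1],[0,0,0,-0.046,0.09,0.058,1],[0,0,0,-0.046,0.1,0.069,1],[0,0,0,-0.046,0.1,0.069,1]]]}}

```text
clock: 30.95
tcp_pos: [0.5642, -0.0611, 0.1229]
tool_rot: [[-0.001, 0.999, 0.039], [-0.0, 0.039, -0.999], [-1.0, -0.001, 0.0]]
ft_force: [-1.7, 0.5, -0.4]
gripper_width: 0.005
```

```bash
python3 look.py; python3 - <<'E'
from h import *
rel([.5645,-.0606,.105],2.3)
E
```

```text
scene red 70 med [ 0.5666 -0.0619  0.1253] p90 z 0.1275
  tab eng min/mean/max 97 [-0.0432 -0.0677  0.0948] [-0.0115 -0.0621  0.1126] [ 0.0168 -0.0561  0.1174]
side red 57 med [ 0.5638 -0.0619  0.1255] p90 z 0.1265
  tab eng min/mean/max 96 [-0.0449 -0.07    0.0941] [-0.0148 -0.0638  0.1092] [ 0.0134 -0.0564  0.1172]
tcp eng [ 0.0849 -0.1179  0.1229] 30.95 [-1.7  0.5 -0.4]
clk 31.05 tcp [ 0.5635 -0.06    0.1229] F [-1.3  0.8  0.1] w 0.005 turn [ 0. -0.  0.] shift [0.0179 0.001  0.0006]
```

The tab is back at its starting values, so the guard is shut. Press the latch.

>>> {"api": "step_arm", "payload": {"series": [[[0,0,0,0.008,0.001,0,1],[0,0,0,0.015,0.001,0,1],[0,0,0,0.02,0.001,0,1],[0,0,0,0.024,0.001,0,1],[0,0,0,0.028,0.001,0,1],[0,0,0,0.032,0.001,0,1],[0,0,0,0.035,0.001,0,1],[0,0,0,0.037,0.001,0,1]]]}}

```text
clock: 32.05
tcp_pos: [0.5654, -0.0603, 0.0859]
tool_rot: [[0.0, 0.999, 0.04], [0.0, 0.04, -0.999], [-1.0, 0.0, -0.0]]
ft_force: [-1.1, 1.6, 2.7]
gripper_width: 0.003
```

>>> {"api": "step_arm", "payload": {"series": [[[0,0,0,0.0005,0,0,1],[0,0,0,0.001,0,0,1],[0,0,0,0.0015,0,0,1],[0,0,0,0.002,0,0,1],[0,0,0,0.0025,0,0,1],[0,0,0,0.003,0,0,1],[0,0,0,0.0033,0,0,1],[0,0,0,0.0033,0,0,1]]]}}

```text
clock: 33.05
tcp_pos: [0.5654, -0.0604, 0.0831]
tool_rot: [[0.0, 0.999, 0.04], [-0.0, 0.04, -0.999], [-1.0, 0.0, 0.0]]
ft_force: [-1.7, 1.5, 3.9]
gripper_width: 0.005
```

>>> {"api": "step_arm", "payload": {"series": [[[0,0,0,0.0003,0,0,1],[0,0,0,0.0006,0,0,1],[0,0,0,0.0009,0,0,1],[0,0,0,0.0012,0,0,1],[0,0,0,0.0012,0,0,1],[0,0,0,0.0012,0,0,1],[0,0,0,0.0012,0,0,1],[0,0,0,0.0012,0,0,1]]]}}

```text
clock: 34.05
tcp_pos: [0.5655, -0.0604, 0.083]
tool_rot: [[0.0, 0.999, 0.04], [-0.0, 0.04, -0.999], [-1.0, 0.0, 0.0]]
ft_force: [-6.0, 3.5, 13.3]
gripper_width: 0.003
```

The stop was felt at 13 N. Lift off and clear the scene, then check.

>>> {"api": "step_arm", "payload": {"series": [[[0,0,0,-0.004,0,0,1],[0,0,0,-0.012,0,0,1],[0,0,0,-0.025,0,0,1],[0,0,0,-0.05,0,0,1],[0,0,0,-0.09,0,-0.02,1],[0,0,0,-0.13,0,-0.06,1],[0,0,0,-0.16,0,-0.11,1],[0,0,0,-0.16,0,-0.13,1]]]}}

```text
clock: 35.05
tcp_pos: [0.5617, 0.0717, 0.2458]
tool_rot: [[0.007, 0.999, 0.042], [0.001, 0.042, -0.999], [-1.0, 0.007, -0.0]]
ft_force: [0.0, -0.6, -0.4]
gripper_width: 0.004
```

>>> {"api": "step_arm", "payload": {"series": [[[0,0,0,0,0,0,1],[0,0,0,0,0,0,1],[0,0,0,0,0,0,1],[0,0,0,0,0,0,1],[0,0,0,0,0,0,1],[0,0,0,0,0,0,1],[0,0,0,0,0,0,1],[0,0,0,0,0,0,1]]]}}

```text
clock: 36.05
tcp_pos: [0.5601, 0.0696, 0.2416]
tool_rot: [[0.0, 0.999, 0.04], [0.0, 0.04, -0.999], [-1.0, 0.0, -0.0]]
ft_force: [-0.4, -0.9, -0.1]
gripper_width: 0.001
```

```bash
python3 look.py; python3 - <<'E'
from h import *
p,_,_,_=snap('side'); q,_,_,_=snap('scene')
save('fin',cv2.resize(np.hstack([q[80:360,90:450],p[80:360,140:460]]),(800,330)))
E
```

```text
scene red 91 med [ 0.5654 -0.0602  0.1134] p90 z 0.1153
  tab eng min/mean/max 192 [-0.0435 -0.0688  0.0943] [-0.0132 -0.0639  0.1084] [ 0.0164 -0.0552  0.1163]
side red 56 med [ 0.5616 -0.0617  0.1137] p90 z 0.1148
  tab eng min/mean/max 224 [-0.0448 -0.0694  0.0943] [-0.0162 -0.0648  0.1068] [ 0.0136 -0.0559  0.1169]
tcp eng [0.0861 0.0128 0.2416] 36.05 [-0.4 -0.9 -0.1]
```

View pics/fin.png

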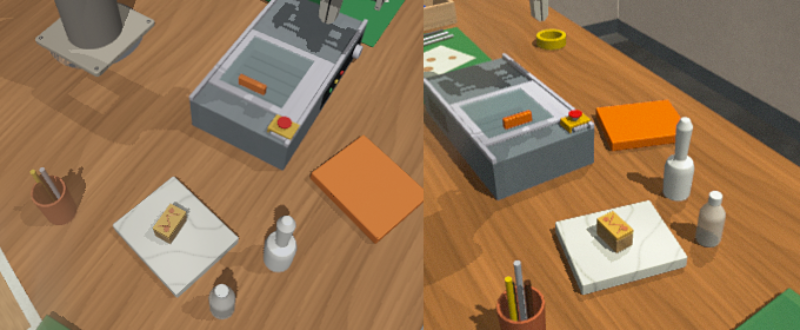

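The final picture shows the die brass side up on the marble slab (left half, 171,222), the guard shut and the latch down at 113 mm. The maul, bottle and cup stand where they were. I'll hand the job in.

```bash
python3 -c "
from workcell import robot; print(robot.close_job())"
```

```text
the job is handed in; nothing more can be done
None
```

The job is done and handed in at about 36 s of the 72 s allowed. I released the latch, slid the guard open, set the die on the marble slab brass side up, then shut the guard and locked the latch.

**Last checks**
- **Latch:** it measured about 113–114 mm high after lift-off, the locked height. It had been about 125 mm when up.
- **Guard:** the tab's measured position matches its shut position at the start to within about 2 mm. Pushing felt firm stops at 14 N open and 18 N shut. I did not tug the guard to test the lock.
- **Die:** its top measured 61 mm above the bench, as it should on the slab. It was lowered until 7 N was felt, then released.
- **Other objects:** in the last picture the maul, bottle and tool cup stand upright where they were. I did not measure them again.

**One disagreement:** the real fingertips sit about 21 mm behind the reported TCP. I noticed when the first press met no force at the expected height, confirmed it with the wrist camera's depth, and allowed for it in every later move.

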